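Release the valve key left latched on the perfusion box

TASK

One of the four identical push-on/push-off keys on the valve box has been left latched down. With your fingertips, tap all four lightly one after another, from the left end of the row (as the robot sees it) to the right, to feel which one sits low and firm; then press that key right in and let go, so that it springs up level with the rest. Do not latch any other key, pick nothing up, and leave the glassware and boxes around it where they are.

Things in the scene. Friction and masses are not known exactly. Their poses are not given: they have to be found in the camera images.
- console: Fixed valve box (tubing pinch valves): white case 200 mm deep (x) by 310 mm wide (y), level dark-grey deck 60 mm above the bench; along its far side a step 92 mm high, starting 71 mm beyond the key row, with four black-and-metal pinch valves up to 115 mm. Origin: centre of its underside, on the bench; x points from the front (robot side) to the step, y to the left along the row, z up.
- row_left (a point): Left end of the row (as the robot sees it): where the centre of the leftmost key's top face is when that key is up, 77 mm above the bench; axes as the box's. The key centres lie here and 44, 88 and 132 mm along -y. A light tap is a downward move at 15 mm/s or slower with a stop at 1 to 2 N.
- row_right (a point): The same for the rightmost key. All keys are push-on/push-off, straight down, 10 mm in all. A key that is up gives from 3 N, plus 0.6 N per mm; pressed 9 mm or more (8.5 N) and let go, it stays latched, about 6 mm down. A latched key is firm up to 6 N; pressed on to 9 mm or more below the up height (8.5 N; 9 N at the hard stop; plus 0.06 N per mm/s of speed) and let go, it springs up.
- key_a: One of the four identical keys; the letter tells neither its place in the row, which varies, nor its state. Origin: centre of its top face, moving with it; axes as the box's. Off-white plastic cap 38 mm deep (x), 30 mm wide (y), in a black frame 4 mm above the deck. Top face 77 mm above the bench when up, about 71 mm when latched down, 67 mm fully in.
- key_b: One of the four identical keys; the letter tells neither its place in the row, which varies, nor its state. Origin: centre of its top face, moving with it; axes as the box's. Off-white plastic cap 38 mm deep (x), 30 mm wide (y), in a black frame 4 mm above the deck. Top face 77 mm above the bench when up, about 71 mm when latched down, 67 mm fully in.
- key_c: One of the four identical keys; the letter tells neither its place in the row, which varies, nor its state. Origin: centre of its top face, moving with it; axes as the box's. Off-white plastic cap 38 mm deep (x), 30 mm wide (y), in a black frame 4 mm above the deck. Top face 77 mm above the bench when up, about 71 mm when latched down, 67 mm fully in.
- key_d: One of the four identical keys; the letter tells neither its place in the row, which varies, nor its state. Origin: centre of its top face, moving with it; axes as the box's. Off-white plastic cap 38 mm deep (x), 30 mm wide (y), in a black frame 4 mm above the deck. Top face 77 mm above the bench when up, about 71 mm when latched down, 67 mm fully in.
- vial: Bystander: small clear specimen vial with white cap, 23 mm across, 47 mm tall, upright on the deck to the left of the key row. Origin: centre of its underside.
- dish: Bystander: clear covered petri dish, 54 mm across, 14.5 mm tall, on the deck to the right of the key row. Origin: centre of its underside.
- bottle: Bystander: clear bottle with blue cap, 62 mm across, 145 mm tall, on the bench left of the box. Origin: centre of its underside.
- tip_box: Bystander: pipette-tip box with pink lid, 120 x 82 x 65 mm, on the bench right of the box. Origin: centre of its underside.
- tweezers: Bystander: steel tweezers 150 mm long, 9 mm high, lying on the bench in front of the box. Origin: underside, about mid-length.
- slide_box: Bystander: white and light-blue slide box, 84 x 36 x 25 mm, on the bench in front of the box. Origin: centre of its underside.
- jar: Bystander: amber jar with white cap, 68 mm across, 85 mm tall, on the bench beyond the box. Origin: centre of its underside.

How it is judged:
On the way, in this order (a step that is already met when the one before it is completed fails the run):
1. the key that is leftmost has been tapped (fingers on it with more than 0.3 N) (((contact force between the fingers and key_a above 0.3 N and y of key_a in the frame of console between 0.046 and 0.086 m) or (contact force between the fingers and key_b above 0.3 N and y of key_b in the frame of console between 0.046 and 0.086 m) or (contact force between the fingers and key_c above 0.3 N and y of key_c in the frame of console between 0.046 and 0.086 m) or (contact force between the fingers and key_d above 0.3 N and y of key_d in the frame of console between 0.046 and 0.086 m))).
2. the key that is second from the left has been tapped (fingers on it with more than 0.3 N) (((contact force between the fingers and key_a above 0.3 N and y of key_a in the frame of console between 0.002 and 0.042 m) or (contact force between the fingers and key_b above 0.3 N and y of key_b in the frame of console between 0.002 and 0.042 m) or (contact force between the fingers and key_c above 0.3 N and y of key_c in the frame of console between 0.002 and 0.042 m) or (contact force between the fingers and key_d above 0.3 N and y of key_d in the frame of console between 0.002 and 0.042 m))).
3. the key that is third from the left has been tapped (fingers on it with more than 0.3 N) (((contact force between the fingers and key_a above 0.3 N and y of key_a in the frame of console between -0.042 and -0.002 m) or (contact force between the fingers and key_b above 0.3 N and y of key_b in the frame of console between -0.042 and -0.002 m) or (contact force between the fingers and key_c above 0.3 N and y of key_c in the frame of console between -0.042 and -0.002 m) or (contact force between the fingers and key_d above 0.3 N and y of key_d in the frame of console between -0.042 and -0.002 m))).
4. the key that is rightmost has been tapped (fingers on it with more than 0.3 N) (((contact force between the fingers and key_a above 0.3 N and y of key_a in the frame of console between -0.086 and -0.046 m) or (contact force between the fingers and key_b above 0.3 N and y of key_b in the frame of console between -0.086 and -0.046 m) or (contact force between the fingers and key_c above 0.3 N and y of key_c in the frame of console between -0.086 and -0.046 m) or (contact force between the fingers and key_d above 0.3 N and y of key_d in the frame of console between -0.086 and -0.046 m))).
5. then the latched key has been pressed and has sprung up: all four keys stand up, within 1.5 mm (z of each of key_a, key_b, key_c, key_d in the frame of console above 0.0755 m), for 0.2 s.
At the end, for the whole second after the job is handed in: All four keys stand up (top faces within 1.5 mm of the full height of 77 mm above the bench) and every bystander is within 20 mm of where it stood (all of step 5 and distance of each of vial, dish, bottle, tip_box, tweezers, slide_box, jar from where it was at the start of the episode below 0.02 m); the robot touches nothing.
It fails at once if a second key is pushed in far enough to latch (more than 9 mm) while one is down ((z of key_a in the frame of console below 0.068 m and z of key_b in the frame of console below 0.0735 m) or (z of key_a in the frame of console below 0.068 m and z of key_c in the frame of console below 0.0735 m) or (z of key_a in the frame of console below 0.068 m and z of key_d in the frame of console below 0.0735 m) or (z of key_b in the frame of console below 0.068 m and z of key_a in the frame of console below 0.0735 m) or (z of key_b in the frame of console below 0.068 m and z of key_c in the frame of console below 0.0735 m) or (z of key_b in the frame of console below 0.068 m and z of key_d in the frame of console below 0.0735 m) or (z of key_c in the frame of console below 0.068 m and z of key_a in the frame of console below 0.0735 m) or (z of key_c in the frame of console below 0.068 m and z of key_b in the frame of console below 0.0735 m) or (z of key_c in the frame of console below 0.068 m and z of key_d in the frame of console below 0.0735 m) or (z of key_d in the frame of console below 0.068 m and z of key_a in the frame of console below 0.0735 m) or (z of key_d in the frame of console below 0.068 m and z of key_b in the frame of console below 0.0735 m) or (z of key_d in the frame of console below 0.068 m and z of key_c in the frame of console below 0.0735 m)).
It fails at once if a bystander is lifted, carried or pushed more than 20 mm (distance of any of vial, dish, bottle, tip_box, tweezers, slide_box, jar from where it was at the start of the episode above 0.02 m).
It also fails if it takes over 48 s, if anything falls off the work surface, if the arm or the gripper's body presses on something with over 40 N, if the wrist force passes 120 N, or if a joint passes its speed limit or range.

ROBOT

A 6-joint arm with a two-finger parallel gripper is mounted at the origin on the work surface. World frame = base frame: x ahead of the robot, y to its left, z up, the work surface at z = 0. Lengths are in m, angles in rad, forces in N, time in s.
With the tool pointing down it reaches from about 0.35 to 0.775 m from the base axis. Payload 7.3 kg.
Tool frame: the origin (TCP) lies where the fingers leave the gripper's body, on its centre line; the fingertips stand 66 mm ahead of it and the grasp point (between the pads) lies 47 mm ahead of it (robot.tips_ahead is the distance from the TCP to the fingertips, in m); z points along the fingers, y is the line along which they close (so a half turn about z gives the same grasp; the last joint's range is limited). The gripper opens to 92 mm and grips with 3 to 60 N. Pads are 19 mm wide; open, the fingers measure 130 mm over their backs; the gripper's body (75 mm by 190 mm) begins 47 mm behind the grasp point.
Start: joints at [-1.326, 0.342, 1.524, -0, 1.275, -0.146], TCP at [0.2, -0.485, 0.292] pointing down, gripper open.
Joint ranges: [-2.53, 2.53], [-0.77, 2.02], [0.04, 2.7], [-1, 4.14], [0.28, 2.66], [-3.11, 3.11]. Speed limits (rad/s): [2.57, 2.57, 3.14, 3.14, 3.14, 3.14].

INTERFACE

Orientations are given as [roll, pitch, yaw] about the fixed x, y, z axes, in that order (R = Rz(yaw) Ry(pitch) Rx(roll)).
In Python, from cell import robot gives the robot as it stands.
- The arm moves only by the shell command python3 -m inch 'ROWS' [FORCE]. ROWS is a JSON object of lists of equal length, an entry for each row: "travel": the shift along the tool's x, y, z in mm, a list of three; "turn": the turn about the tool's z in units of 5 degrees (1.0 is 5 degrees); "claw": the closure, from -1 (fully open) to 1 (shut). A call has 1 to 12 rows; each row is the pose to reach, as a shift and turn from the pose commanded when the call began, along the tool's axes at that moment; what a row does not reach only later rows make up. A row lasts 1/10 s, in which the tool goes at most 50 mm and 8.59 degrees, less where a joint would pass 70% of its speed; a pose out of reach is approached as far as the arm can. A call with a gripper value outside its range is refused whole. The fingers move at their own pace and stop on an object; FORCE is the grip in N (left out, the last holds). Time passes only in rows, so rows that repeat a pose let the fingers close. It gives the time, the measured TCP pose, the force, the opening and the grip force at its end, in the units of the state.
- robot.observe(): the state, without advancing time (a new reading comes with each control period).
- robot.read_camera(name): name is "scene" or "top" or "wrist"; returns a dict with "pixels" (400x640x3 uint8, red, green, blue), "fx", "fy", "cx", "cy" (pixels), "cam_to_world" (4x4, takes a point from camera to world coordinates). Camera axes: x right, y down, z forward; pixel columns grow to the right and rows downward; lengths in m; the calibration is good to about 2 mm. A picture is of the moment at which its call begins. There is no depth.
- robot.hand_in(): hands the job in; it is judged then, once.
The state is a dict: "time": time; "qpos": joint angles; "qvel": joint speeds; "joint_efforts": joint torques, N m; "tool_pos": TCP position; "tool_rot": TCP orientation; "contact_force": force on the tool from outside, world axes, zero at the start; "torque": the same for the moment, N m; "opening": finger opening in m; "grip_force": force on a finger pad.
Only numpy, scipy, OpenCV 4.12 (cv2) and the standard library are available. Lean on these libraries where they do the work, as an engineer would, in place of code of your own. Each camera call takes 0.05 s, during which the arm holds its last target. There are 200 camera calls.

## Working session

There is one attempt and no reset: what is moved stays moved. The work goes in short steps, Python scripts to look and compute and a shell command to move; the robot and the scene stay as the last step left them, time stands still between calls to the robot, and variables do not carry over. Pictures are saved under pics/ and viewed, at most 10 in all, crops included, and the job is handed in when it is done.

```bash
mkdir -p pics; python3 - <<'E'
from cell import robot
import cv2,numpy as np
for n in("scene","top"):
    c=robot.read_camera(n);cv2.imwrite(f"pics/{n}.png",c["pixels"][:,:,::-1])
    print(n,c["fx"],c["cx"],c["cy"],np.round(c["cam_to_world"],4).tolist())
s=robot.observe();print({k:np.round(v,3).tolist() for k,v in s.items()},robot.tips_ahead)
E
```

```text
scene 487.23415472495293 324.83504665586406 205.7252144565003 [[-0.456, 0.7261, -0.5146, 1.2107], [0.8898, 0.383, -0.2481, 0.3584], [0.0169, -0.5711, -0.8207, 1.0822], [0.0, 0.0, 0.0, 1.0]]
top 417.1240391244778 324.3845131815794 193.10878096502907 [[-0.006, -0.9847, 0.1741, 0.3949], [-0.9999, 0.0085, 0.0136, 0.0301], [-0.0149, -0.174, -0.9846, 1.0834], [0.0, 0.0, 0.0, 1.0]]
{'time': 0.1, 'qpos': [-1.326, 0.343, 1.525, -0.0, 1.275, -0.146], 'qvel': [-0.0, -0.001, -0.002, -0.0, 0.001, -0.001], 'joint_efforts': [0.002, -43.2, -24.469, 0.072, 0.053, -0.0], 'tool_pos': [0.2, -0.485, 0.292], 'tool_rot': [-3.14, -0.0, 0.391], 'contact_force': [-0.328, -0.674, 0.259], 'torque': [0.019, -0.012, 0.042], 'grip_force': 0.0, 'opening': 0.092} 0.0655
```

View pics/scene.png

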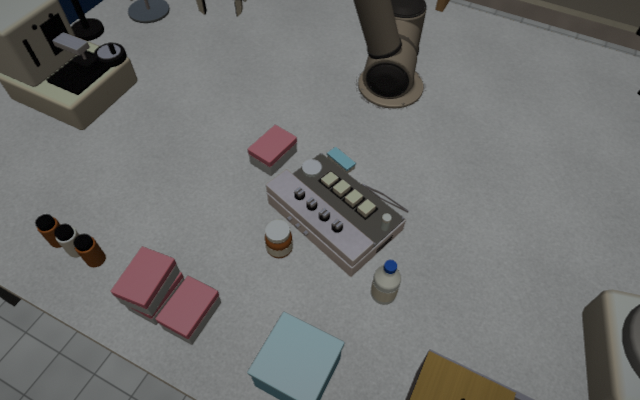

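View pics/top.png

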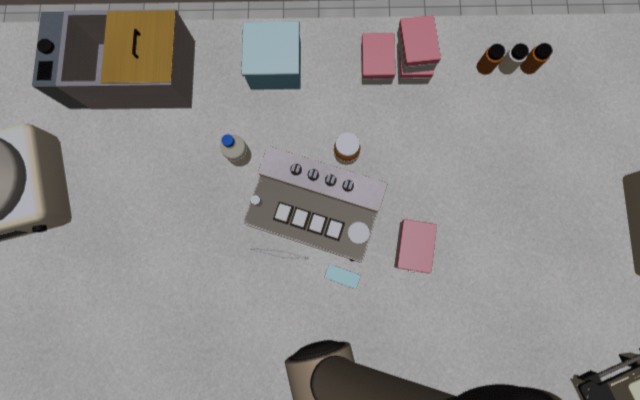

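The top view shows four off-white caps at about (283,213), (300,218), (317,223) and (335,229). The row is turned roughly -16°. The vial is at (255,200) and the dish at (359,232). In the scene view the caps run from (330,180), the right end, to (367,207), the left end.

```bash
cat >h.py <<'E'
import cv2,numpy as np
from cell import robot
def ray(c,p):
    R=np.array(c["cam_to_world"]);d=R[:3,:3]@np.array([(p[0]-c["cx"])/c["fx"],(p[1]-c["cy"])/c["fy"],1]);return R[:3,3],d/np.linalg.norm(d)
def plane(c,p,z):
    o,d=ray(c,p);return o+d*(z-o[2])/d[2]
def tri(a,b):
    (o1,d1),(o2,d2)=a,b;t=np.linalg.lstsq(np.c_[d1,-d2],o2-o1,rcond=None)[0]
    p,q=o1+d1*t[0],o2+d2*t[1];return (p+q)/2,np.linalg.norm(p-q)
def blobs(c,box,thr,amin,amax):
    u0,v0,u1,v1=box;g=cv2.cvtColor(c["pixels"],cv2.COLOR_RGB2GRAY)[v0:v1,u0:u1]
    n,_,s,ce=cv2.connectedComponentsWithStats((g>thr).astype(np.uint8),connectivity=4)
    return [(ce[i]+[u0,v0],s[i]) for i in range(1,n) if amin<s[i,4]<amax]
E
python3 - <<'E'
from h import *
t=robot.read_camera("top");s=robot.read_camera("scene")
for thr in(150,170,190):
    print(thr,[(np.round(p,1).tolist(),x[4]) for p,x in blobs(t,(265,198,350,245),thr,60,350)],[(np.round(p,1).tolist(),x[4]) for p,x in blobs(s,(312,168,382,220),thr,50,300)])
A=[t["pixels"][213,283],s["pixels"][198,354],s["pixels"][203,362]];print(A)
st=cv2.resize(np.hstack([t["pixels"][190:250,260:350],s["pixels"][165:225,305:395]]),None,fx=4,fy=4,interpolation=2)
cv2.imwrite("pics/crop.png",st[:,:,::-1])
E
```

```text
150 [([282.4, 211.9], np.int32(153)), ([299.5, 217.5], np.int32(156)), ([316.7, 223.0], np.int32(159)), ([334.0, 228.7], np.int32(157)), ([277.7, 240.3], np.int32(250))] []
170 [([282.4, 211.9], np.int32(120)), ([299.4, 217.5], np.int32(120)), ([316.7, 222.9], np.int32(126)), ([334.0, 228.8], np.int32(123))] []
190 [] []
[array([173, 175, 179], dtype=uint8), array([141, 145, 127], dtype=uint8), array([118, 119, 110], dtype=uint8)]
```

View pics/crop.png

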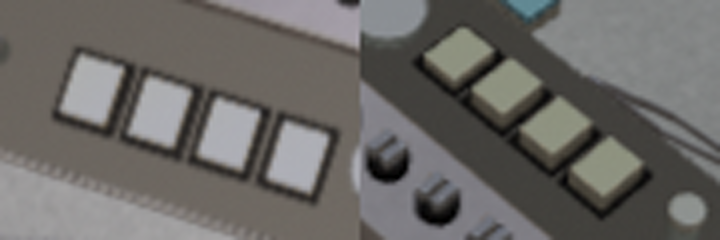

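The crop shows four clean caps with bright top faces. The scene thresholds need lowering, so I'll threshold those faces and triangulate.

```bash
python3 - <<'E'
from h import *
t=robot.read_camera("top");s=robot.read_camera("scene")
T=[p for p,x in blobs(t,(265,198,350,235),165,60,350)]
for thr in(128,134,138):
    S=[(p,x[4]) for p,x in blobs(s,(312,168,382,220),thr,40,300)];print(thr,[(np.round(p,1).tolist(),int(a)) for p,a in S])
    if len(S)==4:
        for a,b in zip(T,sorted(S,key=lambda q:-q[0][0])):
            P,e=tri(ray(t,a),ray(s,b[0]));print(np.round(P,4),round(e,4))
P=np.array([plane(t,a,.077) for a in T]);print(np.round(P,4))
d=P[0]-P[3];print("pitch",np.linalg.norm(d)/3,"row yaw",np.degrees(np.arctan2(d[1],d[0])),robot.observe()["time"])
E
```

```text
128 [([315.2, 170.1], 42), ([329.4, 177.8], 105), ([341.4, 186.0], 109), ([353.6, 196.0], 113), ([366.4, 206.1], 119)]
134 [([315.2, 170.1], 42), ([360.1, 174.9], 129), ([329.5, 177.9], 94), ([341.4, 186.1], 103), ([353.6, 195.9], 108), ([366.4, 206.1], 112)]
138 [([315.2, 170.1], 42), ([329.2, 177.9], 89), ([341.3, 186.2], 97), ([353.6, 196.0], 102), ([366.2, 206.2], 107)]
[[0.5273 0.1466 0.077 ]
 [0.5134 0.1052 0.077 ]
 [0.4997 0.0632 0.077 ]
 [0.4863 0.0218 0.077 ]]
pitch 0.04379496997485435 row yaw 71.81778746688646 0.3
```

```bash
python3 -m inch '{"travel":[[20,-17,0],[50,-42,0],[85,-72,0],[120,-102,0],[155,-132,0],[190,-162,0],[225,-192,0],[260,-222,0],[295,-251,0],[330,-280,0],[355,-302,0],[370,-314,0]],"turn":[-0.5,-1.3,-2.2,-3.2,-4.2,-5.2,-6.2,-7.2,-8.2,-9.1,-9.7,-9.9],"claw":[1,1,1,1,1,1,1,1,1,1,1,1]}' 10; python3 - <<'E'
from h import *
t=robot.read_camera("top");s=robot.read_camera("scene");w=robot.read_camera("wrist")
cv2.imwrite("pics/w1.png",w["pixels"][:,:,::-1])
T=[p for p,x in blobs(t,(265,198,350,235),165,60,350)];S=[p for p,x in blobs(s,(320,168,382,220),138,60,300)]
print(len(T),len(S))
for a,b in zip(T,sorted(S,key=lambda q:-q[0])):
    P,e=tri(ray(t,a),ray(s,b));print(np.round(P,4),round(e,4))
E
```

```text
time: 1.5
tool_pos: [0.4231, -0.0518, 0.2923]
tool_rot: [3.141, -0.0, 1.259]
contact_force: [-0.0, -1.2, 0.6]
opening: 0.0021
grip_force: 0.0
4 4
[0.5283 0.1467 0.0705] 0.0013
[0.5144 0.1047 0.0706] 0.0011
[0.5008 0.0628 0.0702] 0.0013
[0.4878 0.0212 0.0655] 0.0012
```

View pics/w1.png

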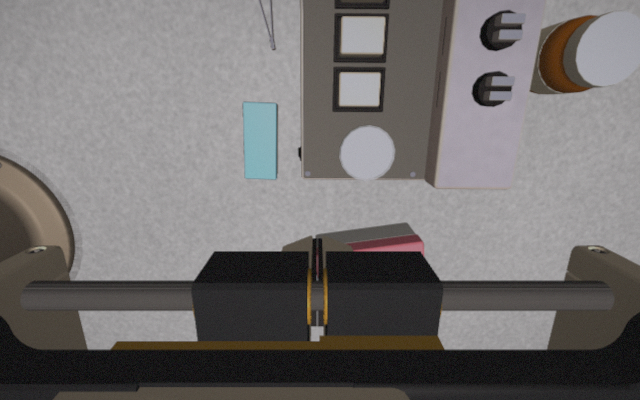

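The wrist view shows the gripper shut and square with the box. The rightmost key is near (360,90), the dish near (367,152) and the vial is out of frame. The rightmost cap triangulates about 5 mm lower than the others, which hints at the latched one. I'll move above the leftmost key.

```bash
python3 -m inch '{"travel":[[20,3,0],[50,9,0],[90,15,0],[130,22,0],[165,28,10],[195,34,30],[213,37,55],[221,38,80],[221,38,100],[221,38,110],[221,38,115],[221,38,115]],"turn":[0,0,0,0,0,0,0,0,0,0,0,0],"claw":[1,1,1,1,1,1,1,1,1,1,1,1]}'; python3 - <<'E'
from h import *
w=robot.read_camera("wrist");s=robot.observe()
cv2.imwrite("pics/w2.png",w["pixels"][:,:,::-1])
print(s["tool_pos"],s["contact_force"])
E
```

```text
time: 2.85
tool_pos: [0.5274, 0.1433, 0.1773]
tool_rot: [-3.142, 0.0, 1.253]
contact_force: [-0.3, -0.4, 0.5]
opening: 0.0004
grip_force: 0.0
[0.52770718 0.14344805 0.17787775] [-0.58115386 -0.30284664 -0.29359682]
```

View pics/w2.png

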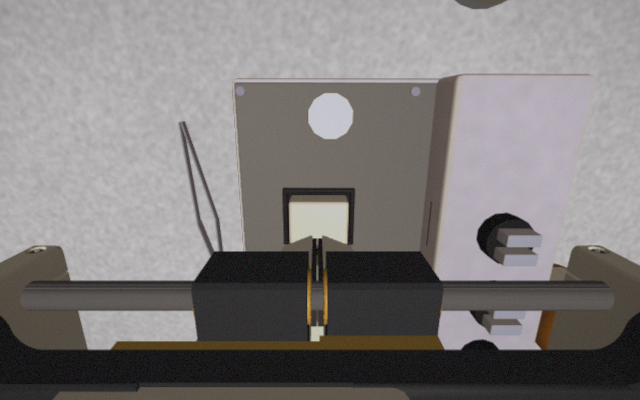

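The tips are over the leftmost key, whose cap shows around (318,220). They sit about 3 mm short along the row, so I'll correct that and approach.

```bash
python3 -m inch '{"travel":[[2,0,6],[3,0,15],[3,0,23],[3,0,28],[3,0,30],[3,0,31],[3,0,32],[3,0,32],[3,0,32]],"turn":[0,0,0,0,0,0,0,0,0],"claw":[1,1,1,1,1,1,1,1,1]}'
```

```text
time: 3.8
tool_pos: [0.5284, 0.1469, 0.1454]
tool_rot: [3.141, -0.0, 1.255]
contact_force: [-0.7, -0.2, -1.0]
opening: 0.0004
grip_force: 0.0
```

```bash
python3 -m inch '{"travel":[[0,0,1],[0,0,2],[0,0,3],[0,0,3]],"turn":[0,0,0,0],"claw":[1,1,1,1]}'
```

```text
time: 4.2
tool_pos: [0.5283, 0.1469, 0.1423]
tool_rot: [3.141, 0.0, 1.255]
contact_force: [-1.6, -0.3, 2.4]
opening: 0.0001
grip_force: 1.4
```

The leftmost key meets the tips at 76.8 mm, so it stands up. Next is the second key.

```bash
python3 -m inch '{"travel":[[0,0,-5],[0,0,-10],[-12,0,-11],[-28,0,-11],[-40,0,-9],[-44,0,-5],[-44,0,-3],[-44,0,-2],[-44,0,-2]],"turn":[0,0,0,0,0,0,0,0,0],"claw":[1,1,1,1,1,1,1,1,1]}';  python3 -m inch '{"travel":[[0,0,1],[0,0,2],[0,0,2],[0,0,2]],"turn":[0,0,0,0],"claw":[1,1,1,1]}'
```

```text
time: 5.1
tool_pos: [0.5146, 0.1053, 0.1439]
tool_rot: [-3.141, 0.0, 1.255]
contact_force: [0.7, -0.0, 0.1]
opening: 0.0004
grip_force: 0.0
time: 5.5
tool_pos: [0.5147, 0.1054, 0.1425]
tool_rot: [3.141, -0.0, 1.255]
contact_force: [0.7, 0.9, 3.3]
opening: 0.0003
grip_force: 1.4
```

The second key meets the tips at about 77 mm, so it is up as well. On to the third.

```bash
python3 -m inch '{"travel":[[0,0,-5],[0,0,-10],[-12,0,-11],[-28,0,-11],[-40,0,-9],[-44,0,-5],[-44,0,-3],[-44,0,-2],[-44,0,-2]],"turn":[0,0,0,0,0,0,0,0,0],"claw":[1,1,1,1,1,1,1,1,1]}';  python3 -m inch '{"travel":[[0,0,1],[0,0,2],[0,0,2],[0,0,2]],"turn":[0,0,0,0],"claw":[1,1,1,1]}'
```

```text
time: 6.4
tool_pos: [0.5009, 0.0635, 0.1439]
tool_rot: [-3.141, 0.0, 1.255]
contact_force: [0.4, 0.3, 1.3]
opening: 0.0005
grip_force: 0.0
time: 6.8
tool_pos: [0.501, 0.0636, 0.1424]
tool_rot: [3.141, -0.0, 1.255]
contact_force: [0.1, 2.1, 3.3]
opening: 0.0001
grip_force: 1.4
```

The third key is up too. Next is the fourth, which I expect to sit about 6 mm lower.

```bash
python3 -m inch '{"travel":[[0,0,-5],[0,0,-10],[-12,0,-11],[-28,0,-11],[-40,0,-9],[-44,0,-5],[-44,0,-3],[-44,0,-2],[-44,0,-2]],"turn":[0,0,0,0,0,0,0,0,0],"claw":[1,1,1,1,1,1,1,1,1]}';  python3 -m inch '{"travel":[[0,0,1],[0,0,2],[0,0,2],[0,0,2]],"turn":[0,0,0,0],"claw":[1,1,1,1]}'
```

```text
time: 7.7
tool_pos: [0.4872, 0.0218, 0.1439]
tool_rot: [-3.141, 0.0, 1.255]
contact_force: [0.2, -0.3, 0.4]
opening: 0.0003
grip_force: 0.0
time: 8.1
tool_pos: [0.4872, 0.0216, 0.1422]
tool_rot: [3.142, 0.0, 1.255]
contact_force: [0.5, -0.4, 1.5]
opening: 0.0007
grip_force: 0.0
```

```bash
python3 -m inch '{"travel":[[0,0,1],[0,0,2],[0,0,3],[0,0,4],[0,0,4]],"turn":[0,0,0,0,0],"claw":[1,1,1,1,1]}';python3 -m inch '{"travel":[[0,0,1],[0,0,2],[0,0,2],[0,0,2]],"turn":[0,0,0,0],"claw":[1,1,1,1]}'
```

```text
time: 8.6
tool_pos: [0.4871, 0.0215, 0.138]
tool_rot: [-3.141, 0.0, 1.255]
contact_force: [-0.3, -0.2, -0.3]
opening: 0.0003
grip_force: 0.0
time: 9.0
tool_pos: [0.4873, 0.0214, 0.1367]
tool_rot: [3.141, 0.0, 1.255]
contact_force: [-1.7, 0.2, 5.7]
opening: 0.0003
grip_force: 2.9
```

It stops firm at 71.2 mm, so the rightmost key is the latched one. Pressing it in.

```bash
python3 -m inch '{"travel":[[0,0,1],[0,0,2],[0,0,3],[0,0,4],[0,0,5],[0,0,5],[0,0,5]],"turn":[0,0,0,0,0,0,0],"claw":[1,1,1,1,1,1,1]}'
```

```text
time: 9.7
tool_pos: [0.4873, 0.0215, 0.1327]
tool_rot: [3.14, -0.0, 1.255]
contact_force: [-5.0, -0.5, 16.7]
opening: 0.0007
grip_force: 7.7
```

Hard stop reached, at 67.2 mm and 16.7 N. Releasing upwards, then looking.

```bash
python3 -m inch '{"travel":[[0,0,-3],[0,0,-8],[0,0,-14],[0,0,-25],[0,0,-45],[-15,0,-70],[-40,0,-100],[-70,0,-120],[-100,0,-125],[-115,0,-125],[-120,0,-125],[-120,0,-125]],"turn":[0,0,0,0,0,0,0,0,0,0,0,0],"claw":[1,1,1,1,1,1,1,1,1,1,1,1]}'; python3 - <<'E'
from h import *
t=robot.read_camera("top");s=robot.read_camera("scene")
T=[p for p,x in blobs(t,(265,198,350,235),165,60,350)];S=[p for p,x in blobs(s,(320,168,382,220),138,60,300)]
print(len(T),len(S))
for a,b in zip(T,sorted(S,key=lambda q:-q[0])):
    P,e=tri(ray(t,a),ray(s,b));print(np.round(P,4),round(e,4))
st=cv2.resize(np.hstack([t["pixels"][140:300,220:450],s["pixels"][120:280,230:430]]),None,fx=1.8,fy=1.8)
cv2.imwrite("pics/end.png",st[:,:,::-1])
E
```

```text
time: 10.9
tool_pos: [0.4498, -0.0928, 0.2564]
tool_rot: [3.142, -0.0, 1.253]
contact_force: [-0.3, 0.4, 0.1]
opening: 0.0008
grip_force: 0.0
4 5
[0.5283 0.1468 0.0705] 0.0012
[0.5038 0.1038 0.1455] 0.0088
[0.4982 0.0802 0.0385] 0.0336
[0.4844 0.0372 0.0394] 0.0335
```

View pics/end.png

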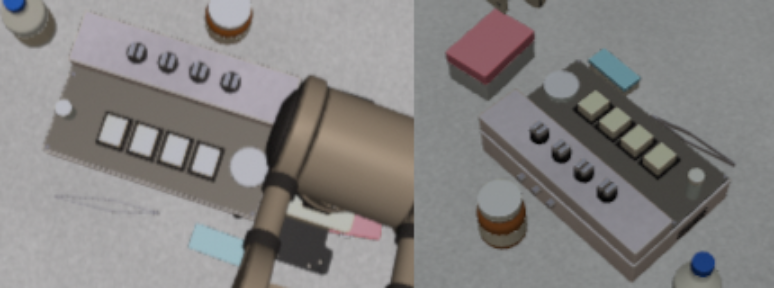

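Both views show all four caps clear and the bystanders in place. A stray fifth blob in the scene view broke the pairing, so I'll redo it for the rightmost key only.

```bash
python3 - <<'E'
from h import *
t=robot.read_camera("top");s=robot.read_camera("scene")
T=[p for p,x in blobs(t,(265,198,350,235),165,60,350)]
S=[p for p,x in blobs(s,(320,168,382,220),138,60,300)]
ref=np.array([[366,206],[353.6,196],[341.3,186],[329.3,178]])
for a,r in zip(sorted(T,key=lambda q:q[0]),ref):
    b=min(S,key=lambda q:np.linalg.norm(q-r));P,e=tri(ray(t,a),ray(s,b));print(np.round(P,4),round(e,4))
E
```

```text
[0.5283 0.1467 0.0705] 0.0014
[0.5144 0.1047 0.0706] 0.0011
[0.5008 0.0629 0.0703] 0.0011
[0.4875 0.021  0.0713] 0.0015
```

All four keys are now level; the rightmost rose about 6 mm. Handing in.

```bash
python3 -c "
from cell import robot
print(robot.hand_in())"
```

```text
the job is handed in; nothing more can be done
None
```

I tapped all four keys left to right, found the rightmost one latched, and pressed it in so it sprang up; the cameras showed all four level and nothing visibly moved, and I handed in the job at about 11 s (no verdict returned).

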